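# Check sawn profile struts on a go / no-go length gauge and sort them

## Task

Check the three sawn aluminium struts on the length gauge, one at a time: lay the strut on the gauge's bed with one end at the fence and slide it along, without forcing it, until the jaw stops it or it is at least halfway into the narrower no-go gap. A strut that enters the go gap and stops at the no-go step is good and is laid flat in the shallow wooden tray; one that will not enter the go gap, or that slides into the no-go gap, goes into the deep grey bin. Check every strut and put it away before taking the next, and leave the other things on the bench where they are.

Things in the scene. Friction and masses are not known exactly. Their poses are not given: they have to be found in the camera images.
- strut_a: One of three sawn struts of 30 x 30 mm aluminium T-slot profile, 0.09 to 0.14 kg, lying flat on the bench. Origin at its centre, 15 mm above what it lies on; y along its length, x across it (level), z up. All three look alike: one is 120 mm long (right), one 125 mm (too long), one 115 mm (too short); which one this is must be found with the gauge.
- strut_b: One of three sawn struts of 30 x 30 mm aluminium T-slot profile, 0.09 to 0.14 kg, lying flat on the bench. Origin at its centre, 15 mm above what it lies on; y along its length, x across it (level), z up. All three look alike: one is 120 mm long (right), one 125 mm (too long), one 115 mm (too short); which one this is must be found with the gauge.
- strut_c: One of three sawn struts of 30 x 30 mm aluminium T-slot profile, 0.09 to 0.14 kg, lying flat on the bench. Origin at its centre, 15 mm above what it lies on; y along its length, x across it (level), z up. All three look alike: one is 120 mm long (right), one 125 mm (too long), one 115 mm (too short); which one this is must be found with the gauge.
- gauge: Length gauge, a steel fixture fixed to the bench. Bed plate 170 mm (x) by 184 mm (y), its top 10 mm above the bench. Origin on the bench under its middle, z up. A fence bar 32 mm high runs along the +y side, inner face at y = +60 mm. A strut lies along y on the free bed at the -x end (x = -85 to -25 mm), one end at the fence, and slides towards +x; that end, the +x end and the top are open.
- jaw: Stepped jaw on the gauge's -y side, same origin and axes, 32 mm high. Go gap: x = -25 to +20 mm, face at y = -62.5 mm (122.5 mm from the fence). No-go gap: x = +20 to +75 mm, face at y = -57.5 mm (117.5 mm). Square shoulders at x = -25 and +20 mm stop the leading side of a too long or a right strut (its centre 15 mm behind); a too short one slides on past both.
- tray: Shallow open wooden tray for good struts, fixed to the bench: 162 x 162 mm outside, 150 x 150 mm inside, walls 6 mm thick, floor 5 mm and rim 32 mm above the bench, a small brass handle outside its -x side. Origin on the bench under its middle, z up, sides along x and y. Tray and bin stand left and right of the gauge, either way round.
- bin: Deep grey plastic picking bin for rejected struts, fixed to the bench: 158 mm (x) by 178 mm (y) outside, 150 x 170 mm inside, floor 4 mm above the bench, rim 60 mm high at the back (+x) and sides, cut down to 34 mm at the front (-x, and the front third of the sides). Origin on the bench under its middle, z up.
- screwdriver: Bystander: screwdriver with black handle, 160 mm, lying flat near the robot. Origin at its underside, about the middle.
- square: Bystander: small try square with dark wooden stock (75 mm) and 100 mm steel blade, lying flat, 14 mm high, near the robot. Origin at the underside of the stock; blade towards +x.
- mug: Bystander: white mug, 80 mm wide, 92 mm high. Origin under its middle.
- glue: Bystander: white glue bottle with red cap, 52 mm wide, 130 mm high. Origin under its middle.
- jar: Bystander: glass jar with steel lid, 72 mm wide, 85 mm high. Origin under its middle.
- wheel: Bystander: rubber-tyred model wheel with red hub, 80 mm wide, 30 mm high, lying flat. Origin under its middle.
- hammer: Bystander: hammer, 240 mm long, wooden handle, lying flat at the back of the bench. Origin at its underside, about the middle.
There are look-alikes about, which are no part of the job. Leave any green look-alike of the strut_c alone.

How it is judged:
By the outcome, as a careful person would: the job done as asked, in the order asked, and still so for the second after the job is handed in, with the robot touching nothing.
It also fails if it takes over 72 s, if anything falls off the work surface, if the arm or the gripper's body presses on something with over 40 N, if the wrist force passes 120 N, or if a joint passes its speed limit or range.

## Robot

A 6-joint arm with a two-finger parallel gripper is mounted at the origin on the work surface. World frame = base frame: x ahead of the robot, y to its left, z up, the work surface at z = 0. Lengths are in m, angles in degrees, forces in N, time in s.
With the tool pointing down it reaches from about 0.35 to 0.875 m from the base axis. Payload 4.2 kg.
Tool frame: the origin (TCP) lies at the very end of the fingers, on their centre line; the grasp point (between the pads) lies 19 mm behind it; z points along the fingers, y is the direction in which the jaws open and shut (so a half turn about z gives the same grasp; the last joint's range is limited). The gripper opens to 87 mm and grips with 3 to 60 N. Pads are 19 mm wide; open, the fingers measure 117 mm over their backs; the gripper's body (75 mm by 190 mm) begins 51 mm behind the grasp point.
Start: joints at [-60.527, 22.042, 0.453, 0, -68.411, -14.817], TCP at [0.158, -0.605, 0.193] pointing down, gripper open.
Joint ranges: [-179.83, 179.83], [-69.29, 118.12], [-61.27, 80.66], [-181.25, 117.63], [-171.15, -9.14], [-177.46, 177.46]. Speed limits (degrees/s): [159.86, 159.86, 180, 180, 180, 180].

## Interface

Orientations are given as a 3x3 rotation matrix whose columns are the frame's x, y, z axes.
In Python, from station import telemetry, read_camera, camera_info, env, boxes_of, cut_out gives the robot as it stands. The module is installed in compiled form; this text tells all that it offers.
- The arm moves only by the shell command python3 -m inch 'ROWS' [OPENING] [FORCE]. ROWS is JSON, a list that holds one entry, the list of rows, each a list of 4 numbers: the shift along the world's x, y, z in m, then the turn about the world's z in degrees. A call has 1 to 20 rows; each row shifts and turns the commanded pose from where the row before left it; what a row does not reach is not made up. A row lasts 1/8 s, in which the tool goes at most 62.5 mm and 10.7 degrees, less where a joint would pass 70% of its speed; a pose out of reach is approached as far as the arm can. A call is refused whole if a number of a shift passes 0.0625 or a number of a turn 10.7, either way. A call with a gripper value outside its range is refused whole. OPENING is the finger opening in m, from 0 to 0.087, set as the call begins (- or left out, the last holds). The fingers move at their own pace and stop on an object; FORCE is the grip in N (left out, the last holds). Time passes only in rows, so rows that do not move let the fingers close. It gives the time, the measured TCP pose, the force and the opening at its end, in the units of the state.
- telemetry.state(): the state, without advancing time (a new reading comes with each control period).
- read_camera(name): name is "scene" or "top" or "wrist"; returns the picture (400x640x3 uint8, red, green, blue); there is no depth.
- camera_info(name): a dict with "fx", "fy", "cx", "cy" (pixels), "eye" and "rotation" of the camera in the world. Camera axes: x right, y up, looking along -z (the intrinsics and any distortion apply to the point x, -y, -z); pixel columns grow to the right and rows downward; lengths in m; the calibration is good to about 2 mm. A picture is of the moment at which its call begins: read the wrist's pose just before it. camera_info takes no time and is no camera call; for the wrist camera it gives the pose at the moment of the call.
- env.close_job(): hands the job in, once; it reports no verdict.
Trained networks look in the newest picture that a camera, given by its name, has taken for a name from the list of things; names that differ only in an ending like _2 or _b are one class to them, and where a whole thing is asked for, a point or a joint stands for the part that bears it (a point fixed in the world has none). Each returns a list of dicts, best first, with "score" (0 to 1); they miss things now and then, are a little off and sometimes report something else, mostly with a low value. They report only what shows in the picture. A call takes as long as a camera call. They do not tell look-alikes from the thing itself.
- boxes_of(target, camera): "point" ([x, y, z] in m, in the coordinates of the camera as it stood for that picture, good to about 4 mm: the middle of the surface that is visible of it).
- cut_out(target, camera): "mask" (400x640 bool, what is visible of it).
The state is a dict: "t": time; "qpos": joint angles; "qvel": joint speeds; "joint_efforts": joint torques, N m; "tcp_pos": TCP position; "orientation": TCP orientation; "ft_force": force on the tool from outside, world axes, zero at the start; "wrist_torque": the same for the moment, N m; "finger_gap": finger opening in m.
Only numpy, scipy, OpenCV 4.12 (cv2) and the standard library are available. Lean on these libraries where they do the work, as an engineer would, in place of code of your own. Each camera call takes 0.05 s, during which the arm holds its last target. There are 200 camera calls.

## Working session

There is one attempt and no reset: what is moved stays moved. The work goes in short steps, Python scripts to look and compute and a shell command to move; the robot and the scene stay as the last step left them, time stands still between calls to the robot, and variables do not carry over. Pictures are saved under pics/ and viewed, about 8 in all and at most 12, crops included, and the job is handed in when it is done.

```bash
mkdir -p pics; cat > h.py <<'E'
import numpy as np, cv2
from station import telemetry, read_camera, camera_info, env, boxes_of, cut_out
def shot(n,f=None):
    im=read_camera(n)
    if f: cv2.imwrite('pics/'+f,im[:,:,::-1])
    return im
def world(p,ci): return np.array(ci['eye'])+np.array(ci['rotation'])@np.array(p)
def ray(u,v,ci,z):
    d=np.array(ci['rotation'])@np.array([(u-ci['cx'])/ci['fx'],-(v-ci['cy'])/ci['fy'],-1]); e=np.array(ci['eye'])
    return e+d*(z-e[2])/d[2]
E
python3 - <<'E'
from h import *
print(telemetry.state())
for c in ['top','scene']:
    shot(c,c+'1.png'); ci=camera_info(c); print(c,ci)
    for t in ['strut_a','gauge','jaw','tray','bin']+(['screwdriver','square','mug','glue','jar','wheel','hammer'] if c=='top' else []):
        print(t,[(np.round(world(b['point'],ci),3).tolist(),round(b['score'],2)) for b in boxes_of(t,c)[:6]])
E
```

```text
{'t': 0.0, 'qpos': array([-6.05277738e+01,  2.20901219e+01,  3.80746120e-01, -2.87719379e-02,
       -6.84078330e+01, -1.48156373e+01]), 'qvel': array([ 0.04747081, -0.01167275, -0.00621615, -0.01736459,  0.11956754,
       -0.10004102]), 'joint_efforts': array([-3.53680489e-04, -3.90668321e+01,  1.87399685e+01,  4.21977997e+00,
        1.09637371e-02, -2.06574678e-04]), 'tcp_pos': array([ 0.15799012, -0.6040397 ,  0.19217353]), 'orientation': array([[-9.67506580e-01, -2.52845128e-01, -5.99951938e-04],
       [-2.52845829e-01,  9.67504493e-01,  2.01064637e-03],
       [ 7.20740575e-05,  2.09700894e-03, -9.99997799e-01]]), 'ft_force': array([ 1.49963716, -0.30489667, -0.0385486 ]), 'wrist_torque': array([-0.02051897, -0.0191292 ,  0.03186221]), 'finger_gap': 0.08695506660902043}
top {'fx': 493.3262957099701, 'fy': 493.3262957099701, 'cx': 315.9911354446248, 'cy': 194.9103897418302, 'eye': array([ 0.37697289, -0.00473444,  1.31789374]), 'rotation': array([[ 0.00943231,  0.99441541, -0.10511431],
       [-0.99990596,  0.01042609,  0.00890874],
       [ 0.00995492,  0.10502039,  0.994420
[... 647 characters left out ...]
.758, 0.217, 0.023], 0.66), ([0.764, -0.258, 0.022], 0.55)]
hammer [([0.765, -0.258, 0.024], 0.69)]
scene {'fx': 361.9430128411831, 'fy': 361.9430128411831, 'cx': 321.84896440697617, 'cy': 194.9829806815044, 'eye': array([1.24778266, 0.04832409, 0.96660169]), 'rotation': array([[-0.03458308, -0.78504481,  0.61847284],
       [ 0.9993908 , -0.0242586 ,  0.02509071],
       [-0.00469405,  0.61896378,  0.7854055 ]])}
strut_a [([0.612, 0.231, 0.029], 0.97), ([0.606, -0.227, 0.028], 0.87), ([0.688, -0.032, 0.027], 0.86), ([0.276, 0.308, 0.023], 0.83)]
gauge [([0.492, 0.019, 0.012], 0.7)]
jaw [([0.522, -0.052, 0.032], 0.59)]
tray [([0.452, -0.341, 0.004], 0.96)]
bin [([0.448, 0.362, 0.008], 0.69)]
```

View pics/top1.png

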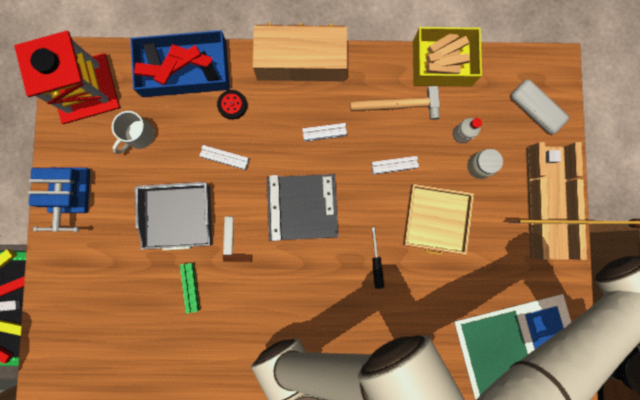

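View pics/scene1.png

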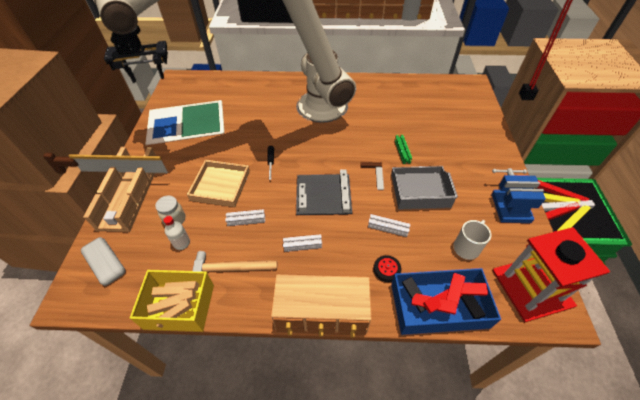

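The views show three silver struts at top pixels (223,157), (325,131) and (395,165), with the green look-alike at (190,287). The gauge is at (302,207) with its fence on the left, the bin is on the left and the tray on the right.

```bash
cat >> h.py <<'E'
def rect(mask,ci,z):
    c=max(cv2.findContours(mask.astype(np.uint8),cv2.RETR_EXTERNAL,cv2.CHAIN_APPROX_NONE)[0],key=cv2.contourArea)[:,0,:]
    w=np.array([ray(u,v,ci,z)[:2] for u,v in c],np.float32)*1000
    (cx,cy),(a,b),_=r=cv2.minAreaRect(w); bp=cv2.boxPoints(r); e=[bp[1]-bp[0],bp[2]-bp[1]]; e=max(e,key=np.linalg.norm)
    return round(cx/1000,4),round(cy/1000,4),round(max(a,b)),round(min(a,b)),round((np.degrees(np.arctan2(e[1],e[0])))%180,1)
E
python3 - <<'E'
from h import *
shot('top');ci=camera_info('top')
for t,z in [('strut_a',.028),('tray',.032),('bin',.04),('gauge',.02)]:
    for m in cut_out(t,'top')[:5]: print(t,round(m['score'],2),rect(m['mask'],ci,z))
E
python3 -m inch '[[[0.03,0.06,0.03,10],[0.03,0.06,0.03,10],[0.04,0.06,0.03,10],[0.04,0.06,0,10],[0.04,0.06,0,10],[0.04,0.06,0,10],[0.04,0.06,0,10],[0.02,0.06,0,5.4],[0,0.06,0,0],[0,0.04,0,0],[0,0,0,0],[0,0,0,0]]]' 0.087 20
python3 - <<'E'
from h import *
ci=camera_info('wrist'); shot('wrist','w1.png'); print(ci); print(telemetry.state()['qpos'])
for t in ['gauge','jaw']: print(t,[(np.round(world(b['point'],ci),3).tolist(),round(b['score'],2)) for b in boxes_of(t,'wrist')[:3]])
E
```

```text
strut_a 0.78 (0.6833, -0.0352, 114, 36, np.float32(98.4))
strut_a 0.77 (0.6129, 0.2295, 130, 35, np.float32(74.0))
strut_a 0.66 (0.5975, -0.2211, 120, 36, np.float32(99.3))
strut_a 0.66 (0.2715, 0.3087, 126, 40, np.float32(10.2))
strut_a 0.65 (0.4503, -0.3346, 173, 170, np.float32(171.6))
tray 0.92 (0.451, -0.3344, 171, 170, np.float32(170.7))
bin 0.97 (0.455, 0.3559, 196, 169, np.float32(95.0))
gauge 0.85 (0.4838, 0.0216, 186, 174, np.float32(93.1))
t: 2.7
tcp_pos: [0.3997, -0.0874, 0.2685]
orientation: [[0.001, -1.0, 0.0], [-1.0, -0.001, -0.0], [0.0, -0.0, -1.0]]
ft_force: [-0.6, -1.1, 0.2]
finger_gap: 0.0868
{'fx': 297.0370045414042, 'fy': 297.0370045414042, 'cx': 318.59394420163, 'cy': 204.42319468782256, 'eye': array([ 0.39945642, -0.15642294,  0.46151412]), 'rotation': array([[-9.99998180e-01,  1.88075928e-03,  3.21213402e-04],
       [-1.90065734e-03, -9.67188485e-01, -2.54052794e-01],
       [-1.67138245e-04, -2.54052942e-01,  9.67190299e-01]])}
[ 1.06077533e+01 -2.79719472e+00 -1.94292439e+01  1.08617972e-02
 -7.33632712e+01 -1.05966860e+01]
gauge [([0.474, -0.015, 0.011], 0.64)]
jaw [([0.509, -0.045, 0.034], 0.55)]
```

View pics/w1.png

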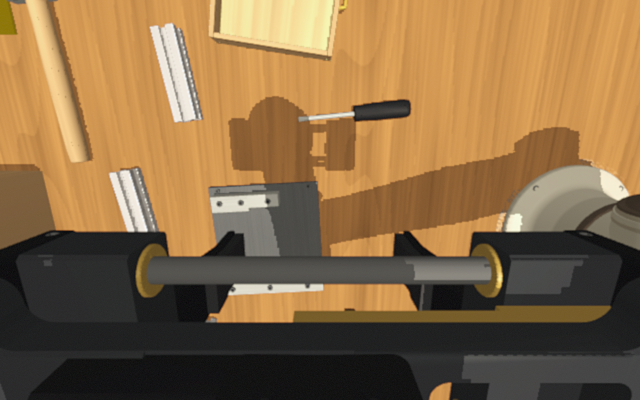

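```bash
python3 -m inch '[[[0.03,0.05,-0.02,0],[0.03,0.05,-0.02,0],[0.03,0.05,-0.02,0],[0,0,0,0],[0,0,0,0]]]'
python3 - <<'E'
from h import *
ci=camera_info('wrist'); im=shot('wrist'); np.save('ci.npy',ci,allow_pickle=True); np.save('im.npy',im)
print(np.round(ci['eye'],3))
cv2.imwrite('pics/w2.png',cv2.resize(im[20:260,160:460],None,fx=2.4,fy=2.4,interpolation=cv2.INTER_CUBIC)[:,:,::-1])
E
```

```text
t: 3.48
tcp_pos: [0.4897, 0.0618, 0.208]
orientation: [[-0.0, -1.0, -0.001], [-1.0, 0.0, -0.001], [0.001, 0.001, -1.0]]
ft_force: [-0.9, -0.7, 0.1]
finger_gap: 0.0871
[ 0.49  -0.007  0.401]
```

View pics/w2.png

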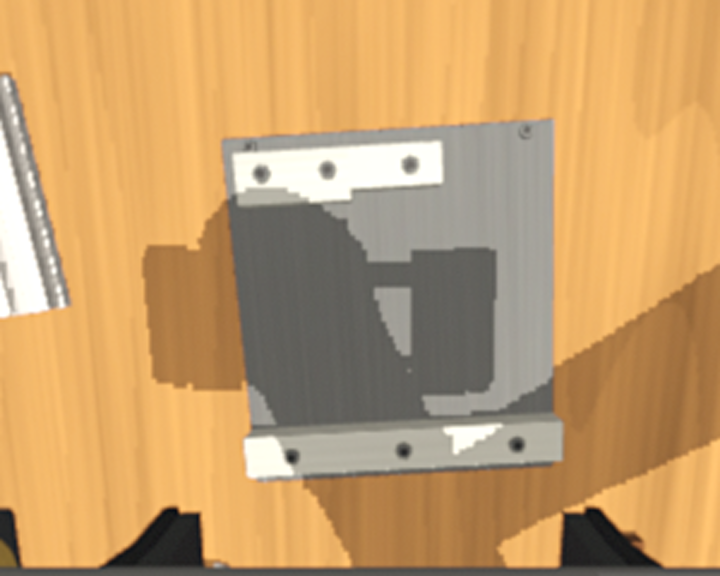

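The crop shows the bed corners on the -y side at about (223,140) and (552,120), the jaw at top left, and the fence along the bottom.

```bash
python3 - <<'E'
from h import *
ci=np.load('ci.npy',allow_pickle=True).item()
P=lambda u,v,z: ray(u/2.4+160,v/2.4+20,ci,z)
a=P(552,120,.01);b=P(223,140,.01);e=b-a
print(a,b,np.linalg.norm(e),np.degrees(np.arctan2(e[1],e[0])))
yaw=np.radians(3.2);ex=np.array([np.cos(yaw),np.sin(yaw)]);ey=np.array([-ex[1],ex[0]])
print('centre', (a+b)[:2]/2+.092*ey)
print('shoulder go (442,184),(442,142) z.032',P(442,184,.032),P(442,142,.032),'fence ends',P(552,412,.01),P(246,436,.032),P(561,420,.032))
E
```

```text
[ 0.40225974 -0.07373352  0.01      ] [ 0.56958356 -0.06421011  0.01      ] 0.16759461281372542 3.257535906315066
centre [0.48078607 0.02288474]
shoulder go (442,184),(442,142) z.032 [ 0.45918256 -0.04104435  0.032     ] [ 0.45960628 -0.06015446  0.032     ] fence ends [0.39298116 0.07763757 0.01      ] [0.56099492 0.08598169 0.032     ] [0.39337146 0.0772139  0.032     ]
```

```bash
python3 -m inch '[[[0.0485,-0.0242,-0.03,2.1],[0.0485,-0.0242,-0.03,2.1],[0.0485,-0.0242,-0.03,2.1],[0.0485,-0.0242,-0.03,2.1],[0,0,-0.038,0],[0,0,-0.038,0],[0,0,0,0]]]'
python3 -m inch '[[[0,0,0,0],[0,0,0,0],[0,0,0,0]]]' 0.02 20
```

```text
t: 4.4
tcp_pos: [0.6808, -0.0361, 0.0098]
orientation: [[0.144, -0.99, -0.007], [-0.99, -0.144, -0.001], [-0.0, 0.007, -1.0]]
ft_force: [0.2, 0.5, 0.5]
finger_gap: 0.0869
t: 4.78
tcp_pos: [0.6845, -0.0339, 0.0143]
orientation: [[0.147, -0.989, 0.003], [-0.989, -0.147, 0.0], [-0.0, -0.003, -1.0]]
ft_force: [0.3, -0.1, 0.6]
finger_gap: 0.0651
```

```bash
python3 -m inch '[[[0,0,0,0],[0,0,0,0],[0,0,0,0],[0,0,0,0],[0,0,0,0]]]' 0.02 20
```

```text
t: 5.4
tcp_pos: [0.6836, -0.0341, 0.0122]
orientation: [[0.147, -0.989, -0.0], [-0.989, -0.147, -0.0], [-0.0, 0.0, -1.0]]
ft_force: [0.3, 0.4, 0.3]
finger_gap: 0.0223
```

```bash
python3 - <<'E'
from h import *
s=telemetry.state();print(s['finger_gap'],s['qvel'])
im=shot('scene','s2.png');ci=camera_info('scene')
print([(np.round(world(b['point'],ci),3).tolist(),round(b['score'],2)) for b in boxes_of('strut_a','scene')[:5]])
cv2.imwrite('pics/s2.png',cv2.resize(im[150:300,220:420],None,fx=3,fy=3)[:,:,::-1])
print(telemetry.state()['finger_gap'])
E
```

```text
0.02226247102059195 [ 0.04289112 -0.10320598  0.13543622 -0.01501636  0.04870955 -0.02412603]
[([0.613, 0.231, 0.029], 0.89), ([0.275, 0.308, 0.023], 0.87), ([0.77, -0.246, 0.02], 0.74), ([0.606, -0.226, 0.028], 0.59), ([0.686, -0.076, 0.032], 0.5)]
0.020504978193228256
```

View pics/s2.png

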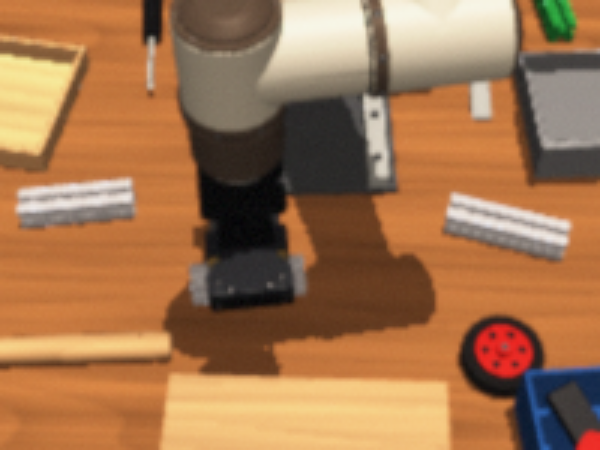

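```bash
python3 -m inch '[[[0,0,0,0],[0,0,0,0]]]' 0.0 20; python3 -m inch '[[[0,0,0.02,0],[0,0,0.04,0],[0,0,0,0]]]'; python3 - <<'E'
from h import *
im=shot('wrist');print(telemetry.state()['finger_gap'])
cv2.imwrite('pics/w3.png',im[:,:,::-1])
E
```

```text
t: 5.75
tcp_pos: [0.6836, -0.034, 0.0123]
orientation: [[0.147, -0.989, 0.0], [-0.989, -0.147, 0.0], [-0.0, -0.0, -1.0]]
ft_force: [0.3, -0.7, -0.3]
finger_gap: 0.0068
t: 6.12
tcp_pos: [0.6865, -0.0339, 0.0766]
orientation: [[0.148, -0.989, 0.008], [-0.989, -0.148, 0.0], [0.001, -0.008, -1.0]]
ft_force: [0.6, 0.2, -0.6]
finger_gap: 0.0006
0.0005047772935848216
```

View pics/w3.png

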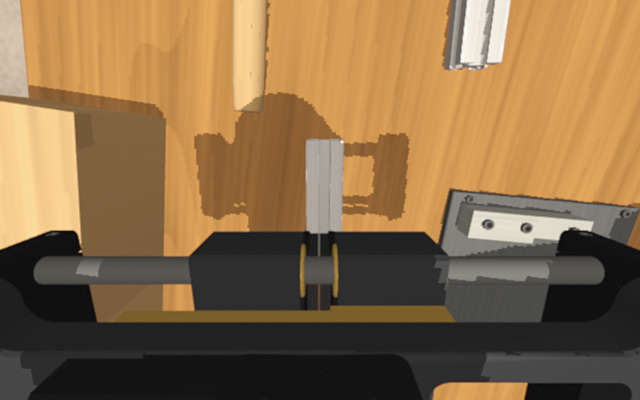

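```bash
python3 - <<'E'
from h import *
ci=camera_info('wrist'); print(ci['eye'])
for p in [(325,140),(306,140),(343,140),(306,230),(342,230),(493,40)]: print(p,ray(*p,ci,.03).round(3))
c=camera_info('scene')
for p in [(200,283),(298,272)]: print(ray(220+p[0]/3,150+p[1]/3,c,.025).round(3))
shot('top'); ct=camera_info('top')
for m in cut_out('strut_a','top')[:5]: print(round(m['score'],2),rect(m['mask'],ct,.028))
E
```

```text
[ 0.69397082 -0.10229817  0.26732359]
(325, 140) [ 0.688 -0.093  0.03 ]
(306, 140) [ 0.703 -0.09   0.03 ]
(343, 140) [ 0.674 -0.095  0.03 ]
(306, 230) [ 0.693 -0.017  0.03 ]
(342, 230) [ 0.663 -0.021  0.03 ]
(493, 40) [ 0.58 -0.18  0.03]
[ 0.697 -0.08   0.025]
[0.682 0.017 0.025]
0.71 (0.6793, -0.0473, 41, 25, np.float32(98.9))
0.7 (0.4827, 0.0008, 170, 141, np.float32(4.2))
0.6 (0.5971, -0.2221, 123, 35, np.float32(98.3))
0.59 (0.6193, 0.2571, 73, 34, np.float32(74.6))
0.55 (0.3164, 0.3175, 36, 33, np.float32(92.0))
```

The gap closed freely to zero at z=0.012, and the strut is still at its old place on the bench. The fingers cannot have been around it, so I'll back off to get an unobstructed look.

```bash
python3 -m inch '[[[0,0.05,0.01,0],[0,0.05,0.01,0],[0,0.02,0.01,0],[0,0,0,0]]]' 0.06; python3 - <<'E'
from h import *
ci=camera_info('wrist');im=shot('wrist')
cv2.imwrite('pics/w4.png',im[:,:,::-1])
for m in cut_out('strut_a','wrist')[:3]: print(round(m['score'],2),rect(m['mask'],ci,.03))
print([(np.round(world(b['point'],ci),3).tolist(),round(b['score'],2)) for b in boxes_of('strut_a','wrist')[:3]])
shot('top'); ct=camera_info('top')
for m in cut_out('strut_a','top')[:5]: print(round(m['score'],2),rect(m['mask'],ct,.028))
E
```

```text
t: 6.78
tcp_pos: [0.6837, 0.0873, 0.1022]
orientation: [[0.149, -0.989, 0.0], [-0.989, -0.149, -0.0], [0.0, -0.0, -1.0]]
ft_force: [0.7, 0.4, -1.2]
finger_gap: 0.0322
0.69 (0.6818, -0.0288, 100, 30, np.float32(98.2))
[([0.681, -0.034, 0.033], 0.61)]
0.96 (0.5944, -0.2225, 123, 39, np.float32(98.5))
0.71 (0.6066, 0.2097, 85, 33, np.float32(74.5))
0.62 (0.2933, 0.3245, 76, 17, np.float32(10.3))
0.56 (0.683, -0.0365, 116, 38, np.float32(100.0))
```

View pics/w4.png

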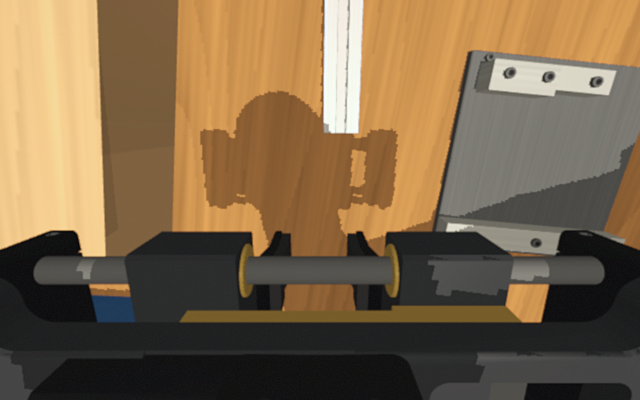

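```bash
python3 - <<'E'
from h import *
c=camera_info('scene')
def pr(p):
    q=np.array(c['rotation']).T@(np.array(p)-c['eye']); u=c['cx']+c['fx']*q[0]/-q[2]; v=c['cy']-c['fy']*q[1]/-q[2]
    return ((u-220)*3).round(),((v-150)*3).round()
for z in (.082,.1,.12):
  for y in (-.072,.003): print(z,y,pr([.779,y,z]),pr([.722,y,z]))
print(pr([.683,-.092,.03]),pr([.683,.022,.03]),pr([.684,-.034,.012]))
E
```

```text
0.082 -0.072 (np.float64(196.0), np.float64(329.0)) (np.float64(202.0), np.float64(275.0))
0.082 0.003 (np.float64(278.0), np.float64(331.0)) (np.float64(281.0), np.float64(277.0))
0.1 -0.072 (np.float64(194.0), np.float64(319.0)) (np.float64(200.0), np.float64(265.0))
0.1 0.003 (np.float64(278.0), np.float64(322.0)) (np.float64(281.0), np.float64(267.0))
0.12 -0.072 (np.float64(192.0), np.float64(308.0)) (np.float64(198.0), np.float64(253.0))
0.12 0.003 (np.float64(277.0), np.float64(311.0)) (np.float64(280.0), np.float64(256.0))
(np.float64(190.0), np.float64(268.0)) (np.float64(303.0), np.float64(271.0)) (np.float64(248.0), np.float64(279.0))
```

```bash
python3 -m inch '[[[0,-0.06,-0.01,0],[0,-0.06,-0.02,0],[0,0,-0.03,0],[0,0,-0.02,0],[0,0,-0.012,0],[0,0,0,0]]]' 0.06
python3 -m inch '[[[0,0,0,0],[0,0,0,0]]]' 0.026 20
python3 -m inch '[[[0,0,-0.004,0],[0,0,0,0],[0,0,0,0]]]'
```

```text
t: 7.78
tcp_pos: [0.683, -0.0339, 0.0096]
orientation: [[0.146, -0.989, -0.002], [-0.989, -0.146, -0.0], [0.0, 0.002, -1.0]]
ft_force: [0.2, -0.7, -0.2]
finger_gap: 0.0601
t: 8.02
tcp_pos: [0.6844, -0.0331, 0.0117]
orientation: [[0.147, -0.989, 0.002], [-0.989, -0.147, 0.0], [0.0, -0.002, -1.0]]
ft_force: [0.4, 0.5, 0.3]
finger_gap: 0.0471
t: 8.4
tcp_pos: [0.6836, -0.0333, 0.0065]
orientation: [[0.147, -0.989, -0.0], [-0.989, -0.147, -0.0], [0.0, 0.0, -1.0]]
ft_force: [0.4, 0.2, -0.2]
finger_gap: 0.0274
```

```bash
python3 -m inch '[[[0,0,0,0],[0,0,0,0],[0,0,0,0],[0,0,-0.003,0],[0,0,0,0]]]' 0.045
python3 -m inch '[[[0,0,-0.003,0],[0,0,0,0]]]'
python3 - <<'E'
from h import *
im=shot('scene');cv2.imwrite('pics/s3.png',cv2.resize(im[190:270,255:360],None,fx=6,fy=6,interpolation=cv2.INTER_CUBIC)[:,:,::-1])
s=telemetry.state();print(s['tcp_pos'],s['finger_gap'],s['ft_force'])
E
```

```text
t: 9.02
tcp_pos: [0.6833, -0.0334, 0.0031]
orientation: [[0.147, -0.989, -0.001], [-0.989, -0.147, -0.0], [-0.0, 0.001, -1.0]]
ft_force: [-0.5, -0.6, 0.4]
finger_gap: 0.0447
t: 9.28
tcp_pos: [0.6834, -0.0334, 0.0001]
orientation: [[0.147, -0.989, -0.001], [-0.989, -0.147, -0.0], [-0.0, 0.001, -1.0]]
ft_force: [-0.3, 0.2, 0.3]
finger_gap: 0.045
[ 6.83506356e-01 -3.33669688e-02  3.06384840e-04] 0.044607438742202826 [ 0.18740046  0.04719281 -0.06574831]
```

View pics/s3.png

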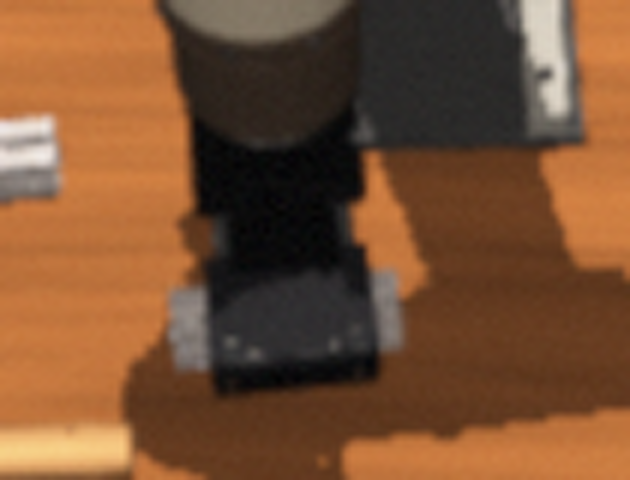

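No contact even at z≈0, so the fingertips seem to be higher than the TCP reading says. I'll feel my way down.

```bash
python3 -m inch '[[[0,0,-0.004,0],[0,0,0,0]]]'; python3 -m inch '[[[0,0,-0.004,0],[0,0,0,0]]]';  python3 -m inch '[[[0,0,0,0],[0,0,0,0],[0,0,0,0]]]' 0.024
```

```text
t: 9.57
tcp_pos: [0.6833, -0.0334, -0.004]
orientation: [[0.147, -0.989, -0.001], [-0.989, -0.147, -0.0], [-0.0, 0.001, -1.0]]
ft_force: [-0.9, -0.2, 0.3]
finger_gap: 0.0452
t: 9.82
tcp_pos: [0.6833, -0.0334, -0.0079]
orientation: [[0.147, -0.989, -0.001], [-0.989, -0.147, -0.0], [-0.0, 0.001, -1.0]]
ft_force: [-0.4, 0.1, -0.2]
finger_gap: 0.0447
t: 10.2
tcp_pos: [0.6836, -0.0334, -0.0074]
orientation: [[0.147, -0.989, -0.0], [-0.989, -0.147, -0.0], [0.0, 0.0, -1.0]]
ft_force: [-1.0, 0.0, -0.7]
finger_gap: 0.0298
```

```bash
python3 -m inch '[[[0,0,0,0],[0,0,0,0],[0,0,-0.005,0],[0,0,-0.005,0]]]' 0.042; python3 -m inch '[[[0,0,0,0],[0,0,0,0],[0,0,0,0]]]' 0.02 20;  python3 -m inch '[[[0,0,0.02,0],[0,0,0.02,0],[0,0,0.02,0],[0,0,0,0]]]'
```

```text
t: 10.7
tcp_pos: [0.6835, -0.0333, -0.0179]
orientation: [[0.147, -0.989, -0.0], [-0.989, -0.147, 0.0], [-0.0, 0.0, -1.0]]
ft_force: [-0.3, -0.1, -0.3]
finger_gap: 0.0416
t: 11.08
tcp_pos: [0.6836, -0.0333, -0.0176]
orientation: [[0.147, -0.989, -0.0], [-0.989, -0.147, 0.0], [-0.0, 0.0, -1.0]]
ft_force: [0.0, -0.3, -0.1]
finger_gap: 0.0298
t: 11.58
tcp_pos: [0.6857, -0.0332, 0.0461]
orientation: [[0.148, -0.989, 0.006], [-0.989, -0.148, 0.001], [0.0, -0.006, -1.0]]
ft_force: [-0.5, -0.8, -1.9]
finger_gap: 0.0298
```

```bash
python3 -m inch '[[[-0.043,0.0075,0,-0.9],[-0.043,0.0075,0,-0.9],[-0.043,0.0075,0,-0.9],[-0.043,0.0075,0,-0.9],[-0.043,0.0075,0,-0.9],[-0.0425,0.0075,0,-0.7],[0,0,-0.02,0],[0,0,-0.02,0],[0,0,-0.004,0],[0,0,0,0],[0,0,0,0]]]'
```

```text
t: 12.95
tcp_pos: [0.4268, 0.0118, -0.0009]
orientation: [[0.057, -0.998, 0.001], [-0.998, -0.057, 0.0], [-0.0, -0.001, -1.0]]
ft_force: [0.3, -0.0, -1.1]
finger_gap: 0.0296
```

```bash
python3 -m inch '[[[0,0,-0.003,0],[0,0,0,0]]]'; python3 -m inch '[[[0,0,-0.003,0],[0,0,0,0]]]'
```

```text
t: 13.2
tcp_pos: [0.4261, 0.0116, -0.0044]
orientation: [[0.057, -0.998, 0.0], [-0.998, -0.057, 0.0], [-0.0, -0.0, -1.0]]
ft_force: [0.3, 0.7, -0.9]
finger_gap: 0.0299
t: 13.45
tcp_pos: [0.4261, 0.0116, -0.0076]
orientation: [[0.057, -0.998, -0.0], [-0.998, -0.057, -0.0], [0.0, 0.0, -1.0]]
ft_force: [0.5, -0.2, -1.0]
finger_gap: 0.03
```

```bash
python3 -m inch '[[[0,0,-0.0015,0],[0,0.003,0,0],[0,0.003,0,0],[0,0,0,0]]]' - 8; python3 -m inch '[[[0,0.002,0,0],[0,0,0,0]]]'
```

```text
t: 13.95
tcp_pos: [0.4265, 0.0177, -0.0085]
orientation: [[0.057, -0.998, 0.001], [-0.998, -0.057, -0.0], [0.0, -0.001, -1.0]]
ft_force: [-0.5, -2.2, 5.3]
finger_gap: 0.03
t: 14.2
tcp_pos: [0.4265, 0.0197, -0.0085]
orientation: [[0.057, -0.998, 0.001], [-0.998, -0.057, -0.0], [0.0, -0.001, -1.0]]
ft_force: [-0.7, -1.8, 4.6]
finger_gap: 0.0299
```

```bash
python3 -m inch '[[[0,0.002,0,0],[0,0,0,0]]]'; python3 -m inch '[[[0,0.002,0,0],[0,0,0,0]]]'; python3 -m inch '[[[0,0.002,0,0],[0,0,0,0]]]'
```

```text
t: 14.45
tcp_pos: [0.4265, 0.0216, -0.0085]
orientation: [[0.057, -0.998, 0.001], [-0.998, -0.057, -0.0], [0.0, -0.001, -1.0]]
ft_force: [0.2, -2.6, 5.8]
finger_gap: 0.03
t: 14.7
tcp_pos: [0.4264, 0.0234, -0.0085]
orientation: [[0.057, -0.998, 0.0], [-0.998, -0.057, -0.001], [0.001, -0.0, -1.0]]
ft_force: [0.9, -3.5, 5.6]
finger_gap: 0.0303
t: 14.95
tcp_pos: [0.4263, 0.0247, -0.0087]
orientation: [[0.057, -0.998, -0.0], [-0.998, -0.057, -0.001], [0.001, 0.0, -1.0]]
ft_force: [2.1, -6.9, 3.3]
finger_gap: 0.03
```

```bash
python3 -m inch '[[[0.006,0.0003,0,0],[0.006,0.0003,0,0],[0,0,0,0]]]'; python3 -m inch '[[[0.003,0.0002,0,0],[0.003,0.0002,0,0],[0,0,0,0]]]'
```

```text
t: 15.32
tcp_pos: [0.4363, 0.0252, -0.0089]
orientation: [[0.057, -0.998, -0.004], [-0.998, -0.057, -0.002], [0.002, 0.004, -1.0]]
ft_force: [-2.1, -4.4, 8.2]
finger_gap: 0.0302
t: 15.7
tcp_pos: [0.4416, 0.0254, -0.0089]
orientation: [[0.057, -0.998, -0.005], [-0.998, -0.057, -0.002], [0.002, 0.005, -1.0]]
ft_force: [-4.8, -2.9, 9.1]
finger_gap: 0.0298
```

```bash
python3 -m inch '[[[0.003,0.0002,0,0],[0,0,0,0]]]'; python3 -m inch '[[[0.004,0.0002,0,0],[0,0,0,0]]]'
```

```text
t: 15.95
tcp_pos: [0.4444, 0.0256, -0.0089]
orientation: [[0.056, -0.998, -0.005], [-0.998, -0.056, -0.002], [0.002, 0.006, -1.0]]
ft_force: [-5.5, -2.7, 9.9]
finger_gap: 0.0301
t: 16.2
tcp_pos: [0.4486, 0.0258, -0.0089]
orientation: [[0.057, -0.998, -0.005], [-0.998, -0.057, -0.002], [0.002, 0.005, -1.0]]
ft_force: [-5.3, -3.3, 8.4]
finger_gap: 0.0299
```

```bash
python3 -m inch '[[[0.007,0.0004,0.0005,0],[0.007,0.0004,0,0],[0.007,0.0004,0,0],[0.005,0.0003,0,0],[0,0,0,0]]]'; python3 -m inch '[[[0.005,0.0003,0,0],[0.004,0.0002,0,0],[0,0,0,0]]]'; python3 -m inch '[[[0.004,0.0002,0,0],[0,0,0,0]]]'
```

```text
t: 16.82
tcp_pos: [0.4758, 0.0274, -0.0089]
orientation: [[0.057, -0.998, -0.004], [-0.998, -0.057, -0.002], [0.002, 0.004, -1.0]]
ft_force: [-3.4, -4.3, 2.6]
finger_gap: 0.0299
t: 17.2
tcp_pos: [0.4847, 0.0279, -0.0089]
orientation: [[0.057, -0.998, -0.004], [-0.998, -0.057, -0.002], [0.002, 0.004, -1.0]]
ft_force: [-2.8, -4.3, 3.5]
finger_gap: 0.0302
t: 17.45
tcp_pos: [0.4886, 0.0281, -0.0089]
orientation: [[0.057, -0.998, -0.004], [-0.998, -0.057, -0.002], [0.002, 0.004, -1.0]]
ft_force: [-2.3, -4.6, 1.9]
finger_gap: 0.0299
```

```bash
python3 -m inch '[[[0.004,0.0002,0,0],[0,0,0,0]]]'; python3 -m inch '[[[0.004,0.0002,0,0],[0,0,0,0]]]'
```

```text
t: 17.7
tcp_pos: [0.4927, 0.0283, -0.0089]
orientation: [[0.057, -0.998, -0.004], [-0.998, -0.057, -0.002], [0.002, 0.004, -1.0]]
ft_force: [-2.5, -5.0, 2.6]
finger_gap: 0.03
t: 17.95
tcp_pos: [0.4968, 0.0286, -0.0089]
orientation: [[0.057, -0.998, -0.004], [-0.998, -0.057, -0.002], [0.002, 0.004, -1.0]]
ft_force: [-2.8, -5.1, 2.6]
finger_gap: 0.0299
```

It has passed the no-go step with no resistance, so it is too short. I'll slide it well into the no-go gap and then bin it.

```bash
python3 -m inch '[[[0.007,0.0004,0,0],[0.007,0.0004,0,0],[0.007,0.0004,0,0],[0.007,0.0004,0,0],[0.007,0.0004,0,0],[0,0,0,0]]]'
python3 - <<'E'
from h import *
im=shot('top');cv2.imwrite('pics/t3.png',cv2.resize(im[160:260,110:350],None,fx=3,fy=3,interpolation=cv2.INTER_CUBIC)[:,:,::-1])
ct=camera_info('top')
# bin inner floor corners, picked later
E
```

```text
t: 18.7
tcp_pos: [0.5325, 0.0306, -0.0089]
orientation: [[0.057, -0.998, -0.003], [-0.998, -0.057, -0.002], [0.002, 0.003, -1.0]]
ft_force: [-1.7, -5.9, 1.5]
finger_gap: 0.0297
```

View pics/t3.png

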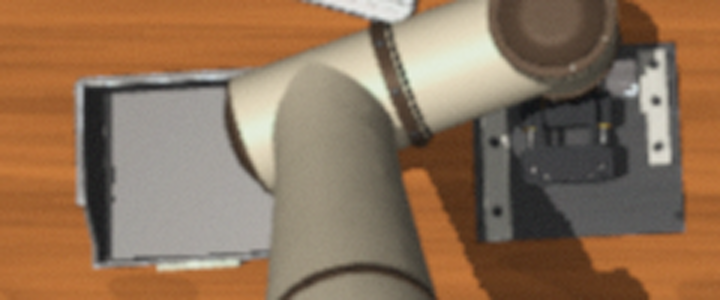

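```bash
python3 -m inch '[[[0,-0.003,0,0],[0,0,0.015,0],[0,0,0.03,0],[0,0.01,0.035,0],[-0.018,0.054,0,0.3],[-0.018,0.054,0,0.3],[-0.018,0.054,0,0.3],[-0.018,0.054,0,0.3],[-0.018,0.054,0,0.3],[-0.018,0.047,0,0.3],[0,0,0,0]]]' - 20
python3 - <<'E'
from h import *
ci=camera_info('wrist');im=shot('wrist');cv2.imwrite('pics/w5.png',im[:,:,::-1])
for m in cut_out('bin','wrist')[:1]: print(rect(m['mask'],ci,.05))
E
```

```text
t: 20.12
tcp_pos: [0.4245, 0.36, 0.0727]
orientation: [[0.093, -0.996, 0.002], [-0.996, -0.093, 0.003], [-0.003, -0.002, -1.0]]
ft_force: [0.1, -0.0, -0.7]
finger_gap: 0.0299
(0.4577, 0.326, 167, 132, np.float32(4.0))
```

View pics/w5.png

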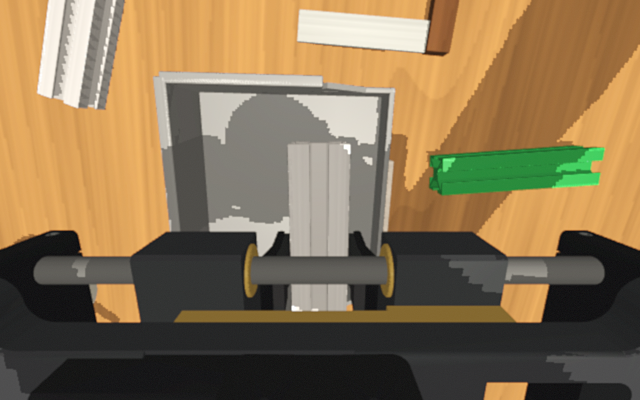

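The strut is held over the front half of the bin (column 320, bin walls at about 165 and 390). The view is clear, so I'll lower it and release.

```bash
python3 -m inch '[[[0,0,-0.025,0],[0,0,-0.025,0],[0,0,-0.022,0],[0,0,0,0]]]'
python3 -m inch '[[[0,0,0,0],[0,0,0,0],[0,0,0.03,0],[0,-0.02,0.05,0],[0.03,-0.04,0,0],[0,0,0,0]]]' 0.045
python3 - <<'E'
from h import *
ci=camera_info('wrist');im=shot('wrist')
print([(np.round(world(b['point'],ci),3).tolist(),round(b['score'],2)) for b in boxes_of('strut_a','wrist')[:5]])
for m in cut_out('strut_a','wrist')[:4]: print(round(m['score'],2),rect(m['mask'],ci,.03))
print(telemetry.state()['t'])
E
```

```text
t: 20.72
tcp_pos: [0.4248, 0.3534, -0.0016]
orientation: [[0.086, -0.996, -0.002], [-0.996, -0.086, -0.003], [0.003, 0.003, -1.0]]
ft_force: [0.0, -0.0, -0.3]
finger_gap: 0.0296
t: 21.48
tcp_pos: [0.4565, 0.2942, 0.0814]
orientation: [[0.085, -0.996, 0.002], [-0.996, -0.085, 0.002], [-0.002, -0.002, -1.0]]
ft_force: [-0.3, 0.6, 0.3]
finger_gap: 0.0451
[([0.605, 0.223, 0.031], 0.89), ([0.259, 0.3, 0.023], 0.62), ([0.43, 0.322, 0.04], 0.55)]
0.89 (0.4293, 0.311, 47, 32, np.float32(92.7))
0.78 (0.6049, 0.2322, 126, 45, np.float32(75.2))
0.73 (0.2744, 0.3047, 138, 37, np.float32(8.9))
21.625
```

```bash
python3 -m inch '[[[0.0385,-0.016,0,-5.1],[0.0385,-0.016,0,-5.1],[0.0385,-0.016,0,-5.1],[0.0385,-0.016,0,-5.1],[0,0,-0.03,0],[0,0,-0.03,0],[0,0,-0.03,0],[0,0,-0.007,0],[0,0,0,0]]]' 0.058
python3 -m inch '[[[0,0,0,0],[0,0,0,0],[0,0,0,0],[0,0,0,0],[0,0,0,0]]]' 0.02 20;  python3 -m inch '[[[0,0,0.02,0],[0,0,0.02,0],[0,0,0.02,0],[0,0,0,0]]]'
```

```text
t: 22.75
tcp_pos: [0.6091, 0.2324, -0.0175]
orientation: [[-0.263, -0.965, -0.0], [-0.965, 0.263, -0.0], [0.0, -0.0, -1.0]]
ft_force: [-0.1, -0.4, 0.4]
finger_gap: 0.058
t: 23.38
tcp_pos: [0.6096, 0.2318, -0.0168]
orientation: [[-0.264, -0.964, 0.001], [-0.964, 0.264, 0.0], [-0.001, -0.001, -1.0]]
ft_force: [-0.4, -0.1, 3.2]
finger_gap: 0.0294
t: 23.88
tcp_pos: [0.6099, 0.2322, 0.0437]
orientation: [[-0.265, -0.964, 0.002], [-0.964, 0.265, 0.002], [-0.002, -0.002, -1.0]]
ft_force: [-0.3, -1.3, -1.2]
finger_gap: 0.0296
```

```bash
python3 -m inch '[[[-0.0366,-0.0444,0,3.7],[-0.0366,-0.0444,0,3.7],[-0.0366,-0.0444,0,3.7],[-0.0366,-0.0444,0,3.7],[-0.0366,-0.0444,0,3.7],[0,0,0,0],[0,0,-0.02,0],[0,0,-0.02,0],[0,0,-0.0085,0],[0,0,0,0]]]'
python3 -m inch '[[[0,0,-0.0015,0],[0,0,-0.0015,0],[0,0,0,0]]]' - 8
```

```text
t: 25.12
tcp_pos: [0.4261, 0.0098, -0.0066]
orientation: [[0.055, -0.998, -0.001], [-0.998, -0.055, -0.001], [0.0, 0.001, -1.0]]
ft_force: [0.2, 0.3, -0.6]
finger_gap: 0.0296
t: 25.5
tcp_pos: [0.4267, 0.0099, -0.0082]
orientation: [[0.056, -0.998, 0.001], [-0.998, -0.056, 0.0], [-0.0, -0.001, -1.0]]
ft_force: [-1.4, -0.4, 4.9]
finger_gap: 0.03
```

```bash
python3 -m inch '[[[0,0.003,0,0],[0,0.003,0,0],[0,0.002,0,0],[0,0,0,0]]]'; python3 -m inch '[[[0,0.002,0,0],[0,0,0,0]]]';python3 -m inch '[[[0,0.002,0,0],[0,0,0,0]]]'; python3 -m inch '[[[0,0.002,0,0],[0,0,0,0]]]'
```

```text
t: 26.0
tcp_pos: [0.4268, 0.0172, -0.0083]
orientation: [[0.056, -0.998, 0.001], [-0.998, -0.056, -0.001], [0.001, -0.001, -1.0]]
ft_force: [1.3, -5.8, 4.5]
finger_gap: 0.0296
t: 26.25
tcp_pos: [0.4265, 0.0187, -0.0085]
orientation: [[0.055, -0.998, 0.0], [-0.998, -0.055, -0.001], [0.001, -0.0, -1.0]]
ft_force: [2.8, -8.7, 3.3]
finger_gap: 0.0299
t: 26.5
tcp_pos: [0.4264, 0.0205, -0.0086]
orientation: [[0.055, -0.998, 0.0], [-0.998, -0.055, -0.001], [0.001, -0.0, -1.0]]
ft_force: [3.7, -8.6, 2.6]
finger_gap: 0.0294
t: 26.75
tcp_pos: [0.4263, 0.0225, -0.0087]
orientation: [[0.055, -0.998, -0.0], [-0.998, -0.055, -0.001], [0.001, 0.0, -1.0]]
ft_force: [3.0, -9.3, 1.4]
finger_gap: 0.03
```

```bash
python3 -m inch '[[[0.006,0.0003,0,0],[0.006,0.0003,0,0],[0,0,0,0]]]'; python3 -m inch '[[[0.004,0.0002,0,0],[0,0,0,0]]]'; python3 -m inch '[[[0.004,0.0002,0,0],[0,0,0,0]]]'
```

```text
t: 27.12
tcp_pos: [0.4362, 0.023, -0.0088]
orientation: [[0.055, -0.998, -0.004], [-0.998, -0.055, -0.002], [0.002, 0.004, -1.0]]
ft_force: [-3.7, -3.9, 6.8]
finger_gap: 0.0302
t: 27.38
tcp_pos: [0.4398, 0.0231, -0.0088]
orientation: [[0.055, -0.998, -0.005], [-0.998, -0.055, -0.002], [0.002, 0.005, -1.0]]
ft_force: [-3.5, -2.9, 6.7]
finger_gap: 0.03
t: 27.62
tcp_pos: [0.4421, 0.0232, -0.0091]
orientation: [[0.053, -0.999, -0.008], [-0.999, -0.053, -0.003], [0.002, 0.008, -1.0]]
ft_force: [-6.8, -0.2, 9.6]
finger_gap: 0.0296
```

```bash
python3 -m inch '[[[0.003,0.0002,0,0],[0,0,0,0]]]'; python3 -m inch '[[[0,0,0,0]]]'
```

```text
t: 27.88
tcp_pos: [0.4434, 0.023, -0.0095]
orientation: [[0.052, -0.999, -0.011], [-0.999, -0.052, -0.003], [0.003, 0.011, -1.0]]
ft_force: [-9.8, 0.9, 9.9]
finger_gap: 0.0303
t: 28.0
tcp_pos: [0.4434, 0.023, -0.0095]
orientation: [[0.052, -0.999, -0.011], [-0.999, -0.052, -0.003], [0.003, 0.011, -1.0]]
ft_force: [-9.1, 1.5, 9.6]
finger_gap: 0.0298
```

```bash
python3 -m inch '[[[-0.007,-0.0003,0.0003,0],[-0.003,0,0,0],[0,0.002,0,0],[0,0.002,0,0],[0,0,0,0]]]'; python3 -m inch '[[[0.004,0.0002,0,0],[0.004,0.0002,0,0],[0.002,0,0,0],[0,0,0,0]]]'
```

```text
t: 28.62
tcp_pos: [0.4398, 0.0276, -0.0085]
orientation: [[0.055, -0.998, 0.001], [-0.998, -0.055, -0.001], [0.001, -0.001, -1.0]]
ft_force: [3.0, -8.9, -0.2]
finger_gap: 0.0299
t: 29.12
tcp_pos: [0.4447, 0.0277, -0.0095]
orientation: [[0.052, -0.999, -0.009], [-0.999, -0.052, -0.002], [0.002, 0.009, -1.0]]
ft_force: [-8.0, 0.2, 4.1]
finger_gap: 0.0306
```

```bash
python3 -m inch '[[[-0.005,-0.003,0,0],[0,0,0.02,0],[0,0,0.03,0],[0,0.01,0.03,0],[0.005,0.048,0,0.3],[0.005,0.048,0,0.3],[0.005,0.048,0,0.3],[0.005,0.048,0,0.3],[0.005,0.048,0,0.3],[0.005,0.048,0,0.3],[0.006,0.046,0,0.3],[0,0,-0.02,0],[0,0,-0.03,0],[0,0,-0.02,0],[0,0,0,0]]]' - 20
python3 -m inch '[[[0,0,0,0],[0,0,0,0],[0,0,0.03,0],[0,0,0.05,0],[0,-0.04,0.02,0],[0,-0.06,0,0],[0,0,0,0]]]' 0.042
python3 - <<'E'
from h import *
ci=camera_info('wrist');im=shot('wrist');cv2.imwrite('pics/w6.png',im[:,:,::-1])
print(telemetry.state()['t'],telemetry.state()['tcp_pos'])
E
```

```text
t: 31.0
tcp_pos: [0.4795, 0.3696, -0.0004]
orientation: [[0.092, -0.996, -0.002], [-0.996, -0.092, -0.002], [0.002, 0.002, -1.0]]
ft_force: [0.2, -0.6, -1.5]
finger_gap: 0.0304
t: 31.88
tcp_pos: [0.4798, 0.267, 0.103]
orientation: [[0.088, -0.996, 0.001], [-0.996, -0.088, 0.001], [-0.001, -0.001, -1.0]]
ft_force: [0.7, 0.4, -0.3]
finger_gap: 0.0419
31.925 [0.48062675 0.26882459 0.10299792]
```

View pics/w6.png

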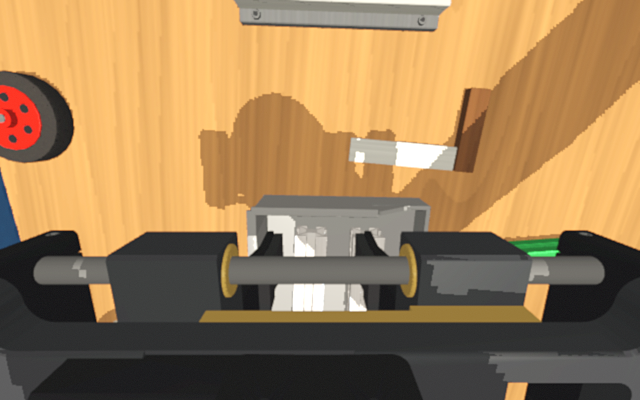

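Both rejects lie in the bin, at columns 310 and 365. The third strut is next.

```bash
python3 -m inch '[[[0.0129,-0.0544,0,0.4],[0.0129,-0.0544,0,0.4],[0.0129,-0.0544,0,0.4],[0.0129,-0.0544,0,0.4],[0.0129,-0.0544,0,0.4],[0.0129,-0.0544,0,0.4],[0.0129,-0.0544,0,0.4],[0.0129,-0.0544,0,0.4],[0.0129,-0.0544,0,0.4],[0,0,-0.03,0],[0,0,-0.03,0],[0,0,-0.03,0],[0,0,-0.022,0],[0,0,-0.007,0],[0,0,0,0]]]' 0.058
python3 -m inch '[[[0,0,0,0],[0,0,0,0],[0,0,0,0],[0,0,0,0],[0,0,0,0]]]' 0.02 20;  python3 -m inch '[[[0,0,0.02,0],[0,0,0.02,0],[0,0,0.02,0],[0,0,0,0]]]'
```

```text
t: 33.8
tcp_pos: [0.5971, -0.2194, -0.0175]
orientation: [[0.155, -0.988, 0.001], [-0.988, -0.155, -0.0], [0.0, -0.0, -1.0]]
ft_force: [0.1, -0.2, 0.1]
finger_gap: 0.058
t: 34.42
tcp_pos: [0.5961, -0.2197, -0.0173]
orientation: [[0.154, -0.988, -0.0], [-0.988, -0.154, -0.0], [0.0, 0.0, -1.0]]
ft_force: [-1.2, 0.8, 2.9]
finger_gap: 0.0298
t: 34.92
tcp_pos: [0.5975, -0.2198, 0.0436]
orientation: [[0.154, -0.988, 0.004], [-0.988, -0.154, -0.0], [0.001, -0.003, -1.0]]
ft_force: [-0.0, -0.5, -1.7]
finger_gap: 0.0297
```

```bash
python3 -m inch '[[[-0.034,0.046,0,-1.1],[-0.034,0.046,0,-1.1],[-0.034,0.046,0,-1.1],[-0.034,0.046,0,-1.1],[-0.034,0.046,0,-1.2],[0,0,0,0],[0,0,-0.02,0],[0,0,-0.02,0],[0,0,-0.0085,0],[0,0,0,0]]]'
python3 -m inch '[[[0,0,-0.0015,0],[0,0,-0.0015,0],[0,0,0,0]]]' - 8
python3 -m inch '[[[0,0.003,0,0],[0,0.003,0,0],[0,0.002,0,0],[0,0,0,0]]]'; python3 -m inch '[[[0,0.002,0,0],[0,0,0,0]]]';python3 -m inch '[[[0,0.002,0,0],[0,0,0,0]]]'
```

```text
t: 36.17
tcp_pos: [0.4263, 0.0098, -0.0068]
orientation: [[0.056, -0.998, -0.001], [-0.998, -0.056, -0.001], [0.001, 0.001, -1.0]]
ft_force: [0.7, -1.1, -1.2]
finger_gap: 0.0298
t: 36.55
tcp_pos: [0.4268, 0.0103, -0.0084]
orientation: [[0.057, -0.998, 0.001], [-0.998, -0.057, 0.0], [-0.0, -0.001, -1.0]]
ft_force: [-1.0, -0.8, 5.2]
finger_gap: 0.0299
t: 37.05
tcp_pos: [0.4269, 0.0184, -0.0084]
orientation: [[0.058, -0.998, 0.001], [-0.998, -0.058, 0.0], [0.0, -0.001, -1.0]]
ft_force: [-1.0, -1.4, 4.7]
finger_gap: 0.0302
t: 37.3
tcp_pos: [0.4268, 0.0203, -0.0084]
orientation: [[0.057, -0.998, 0.001], [-0.998, -0.057, -0.0], [0.0, -0.001, -1.0]]
ft_force: [-0.9, -2.4, 5.9]
finger_gap: 0.0297
t: 37.55
tcp_pos: [0.4268, 0.0223, -0.0084]
orientation: [[0.057, -0.998, 0.001], [-0.998, -0.057, 0.0], [0.0, -0.001, -1.0]]
ft_force: [-0.8, -1.2, 4.5]
finger_gap: 0.0298
```

```bash
python3 -m inch '[[[0,0.002,0,0],[0,0,0,0]]]'; python3 -m inch '[[[0,0.002,0,0],[0,0,0,0]]]';python3 -m inch '[[[0,0.002,0,0],[0,0,0,0]]]'
```

```text
t: 37.8
tcp_pos: [0.4267, 0.0236, -0.0085]
orientation: [[0.057, -0.998, 0.001], [-0.998, -0.057, -0.001], [0.001, -0.001, -1.0]]
ft_force: [0.9, -6.3, 4.4]
finger_gap: 0.03
t: 38.05
tcp_pos: [0.4266, 0.0253, -0.0087]
orientation: [[0.057, -0.998, 0.0], [-0.998, -0.057, -0.001], [0.001, -0.0, -1.0]]
ft_force: [2.5, -8.1, 3.1]
finger_gap: 0.0303
t: 38.3
tcp_pos: [0.4265, 0.0272, -0.0088]
orientation: [[0.057, -0.998, 0.0], [-0.998, -0.057, -0.001], [0.001, -0.0, -1.0]]
ft_force: [2.9, -9.5, 1.0]
finger_gap: 0.0299
```

Now at the fence. I'll slide it along.

```bash
python3 -m inch '[[[0.006,0.0004,0,0],[0.005,0.0003,0,0],[0,0,0,0]]]'; python3 -m inch '[[[0.004,0.0003,0,0],[0.003,0.0002,0,0],[0,0,0,0]]]'; python3 -m inch '[[[0.004,0.0002,0,0],[0,0,0,0]]]'; python3 -m inch '[[[0.004,0.0002,0,0],[0,0,0,0]]]'
```

```text
t: 38.67
tcp_pos: [0.4348, 0.0275, -0.009]
orientation: [[0.057, -0.998, -0.005], [-0.998, -0.057, -0.003], [0.002, 0.005, -1.0]]
ft_force: [-4.4, -3.5, 7.9]
finger_gap: 0.0299
t: 39.05
tcp_pos: [0.4411, 0.0278, -0.009]
orientation: [[0.056, -0.998, -0.006], [-0.998, -0.056, -0.003], [0.002, 0.006, -1.0]]
ft_force: [-4.6, -3.3, 8.4]
finger_gap: 0.0297
t: 39.3
tcp_pos: [0.4453, 0.0281, -0.009]
orientation: [[0.056, -0.998, -0.006], [-0.998, -0.056, -0.003], [0.002, 0.006, -1.0]]
ft_force: [-5.3, -3.3, 8.8]
finger_gap: 0.0301
t: 39.55
tcp_pos: [0.4493, 0.0283, -0.0091]
orientation: [[0.056, -0.998, -0.006], [-0.998, -0.056, -0.003], [0.002, 0.006, -1.0]]
ft_force: [-4.1, -3.8, 8.0]
finger_gap: 0.03
```

```bash
python3 -m inch '[[[0.007,0.0004,0.0003,0],[0.007,0.0004,0,0],[0.007,0.0004,0,0],[0.006,0.0004,0,0],[0,0,0,0]]]'; python3 -m inch '[[[0.004,0.0002,0,0],[0.003,0.0002,0,0],[0,0,0,0]]]'; python3 -m inch '[[[0.003,0.0002,0,0],[0,0,0,0]]]'; python3 -m inch '[[[0.003,0.0002,0,0],[0,0,0,0]]]'
```

```text
t: 40.17
tcp_pos: [0.4768, 0.0298, -0.0091]
orientation: [[0.057, -0.998, -0.005], [-0.998, -0.057, -0.003], [0.002, 0.005, -1.0]]
ft_force: [-2.6, -5.8, 3.8]
finger_gap: 0.0302
t: 40.55
tcp_pos: [0.4834, 0.0302, -0.009]
orientation: [[0.056, -0.998, -0.006], [-0.998, -0.056, -0.003], [0.002, 0.006, -1.0]]
ft_force: [-3.6, -5.0, 4.9]
finger_gap: 0.03
t: 40.8
tcp_pos: [0.486, 0.0304, -0.0091]
orientation: [[0.056, -0.998, -0.006], [-0.998, -0.056, -0.003], [0.002, 0.007, -1.0]]
ft_force: [-3.8, -4.4, 4.9]
finger_gap: 0.0303
t: 41.05
tcp_pos: [0.4866, 0.0304, -0.0093]
orientation: [[0.055, -0.998, -0.011], [-0.998, -0.055, -0.003], [0.003, 0.011, -1.0]]
ft_force: [-9.1, 0.5, 10.3]
finger_gap: 0.0303
```

The strut entered the go gap and stopped at the no-go step, so it is good and goes to the tray.

```bash
python3 -m inch '[[[-0.006,-0.003,0,0],[0,0,0.02,0],[0,0,0.03,0],[0,-0.005,0.01,0],[-0.0047,-0.0506,0,-1.7],[-0.0047,-0.0506,0,-1.7],[-0.0047,-0.0506,0,-1.7],[-0.0047,-0.0506,0,-1.7],[-0.0047,-0.0506,0,-1.7],[-0.0047,-0.0506,0,-1.7],[-0.0047,-0.0506,0,-1.8],[0,0,0,0],[0,0,0,0]]]' - 20
python3 - <<'E'
from h import *
ci=camera_info('wrist');im=shot('wrist');cv2.imwrite('pics/w7.png',im[:,:,::-1])
np.save('ci7.npy',ci,allow_pickle=True);print(telemetry.state()['t'])
E
```

```text
t: 42.68
tcp_pos: [0.4524, -0.3297, 0.0501]
orientation: [[-0.153, -0.988, -0.002], [-0.988, 0.153, 0.001], [-0.001, 0.002, -1.0]]
ft_force: [-0.3, -0.5, -1.2]
finger_gap: 0.0298
42.725
```

View pics/w7.png

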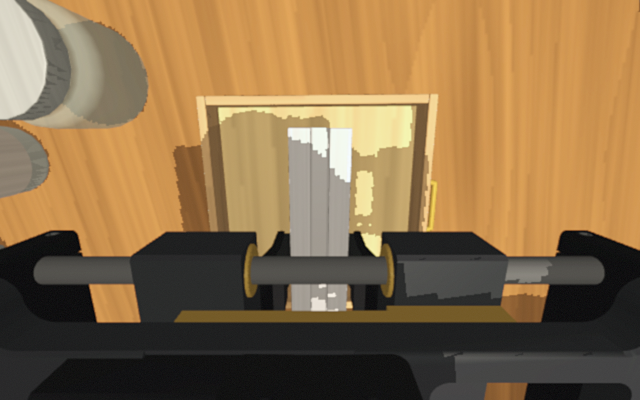

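```bash
python3 - <<'E'
from h import *
ci=np.load('ci7.npy',allow_pickle=True).item()
a=np.radians(-8.8);R=np.array([[np.cos(a),np.sin(a)],[-np.sin(a),np.cos(a)]])
for n,u,v,z in [('rim inner -y',320,106,.032),('rim outer L',198,97,.032),('rim outer R',438,96,.032),('strut end',320,128,.098),('strut L',289,180,.098),('strut R',350,180,.098)]:
    p=ray(u,v,ci,z); print(n,p.round(4),(R@p[:2]).round(4))
print('tcp',(R@[.4524,-.3297]).round(4))
E
```

```text
rim inner -y [ 0.4386 -0.4109  0.032 ] [ 0.4963 -0.339 ]
rim outer L [ 0.5185 -0.4291  0.032 ] [ 0.5781 -0.3447]
rim outer R [ 0.3593 -0.4052  0.032 ] [ 0.4171 -0.3454]
strut end [ 0.4411 -0.3972  0.098 ] [ 0.4967 -0.325 ]
strut L [ 0.46   -0.3749  0.098 ] [ 0.5119 -0.3001]
strut R [ 0.4302 -0.3703  0.098 ] [ 0.4818 -0.3001]
tcp [ 0.4975 -0.2566]
```

Tray and strut line up: centred across and 14 mm from the end wall. I'll lower it and release.

```bash
python3 -m inch '[[[0,0,-0.02,0],[0,0,-0.02,0],[0,0,-0.015,0],[0,0,-0.005,0],[0,0,0,0]]]'
python3 -m inch '[[[0,0,0,0],[0,0,0,0],[0,0,0,0],[0,0,0.02,0],[0,0,0.04,0],[0,0,0.06,0],[0,0.05,0.02,0],[0,0.06,0,0],[0,0.05,0,0],[0,0,0,0]]]' 0.046
python3 - <<'E'
from h import *
im=shot('scene');ci=camera_info('scene');print(telemetry.state()['t'])
print([(np.round(world(b['point'],ci),3).tolist(),round(b['score'],2)) for b in boxes_of('strut_a','scene')[:5]])
for t in ['screwdriver','square','mug','glue','jar','wheel','hammer']: print(t,[np.round(world(b['point'],ci),3).tolist() for b in boxes_of(t,'scene')[:1]])
cv2.imwrite('pics/s9.png',cv2.resize(im[100:280,130:510],None,fx=2,fy=2,interpolation=cv2.INTER_CUBIC)[:,:,::-1])
E
```

```text
t: 43.35
tcp_pos: [0.4536, -0.3296, -0.0089]
orientation: [[-0.151, -0.988, -0.0], [-0.988, 0.151, -0.0], [0.0, 0.0, -1.0]]
ft_force: [-1.2, -0.5, -0.3]
finger_gap: 0.0296
t: 44.6
tcp_pos: [0.4533, -0.1674, 0.1318]
orientation: [[-0.147, -0.989, 0.001], [-0.989, 0.147, 0.0], [-0.0, -0.001, -1.0]]
ft_force: [0.9, -0.5, 0.1]
finger_gap: 0.0458
44.65
[([0.464, -0.338, 0.031], 0.82), ([0.479, 0.355, 0.037], 0.81), ([0.278, 0.307, 0.023], 0.75), ([0.434, 0.353, 0.03], 0.73)]
screwdriver [[0.769, -0.246, 0.023]]
square [[0.363, 0.211, 0.009]]
mug [[0.677, 0.466, 0.061]]
glue [[0.698, -0.402, 0.08]]
jar [[0.607, -0.438, 0.079]]
wheel [[0.763, 0.213, 0.025]]
hammer [[0.767, -0.246, 0.024]]
```

```bash
python3 -c "
from station import env
print(env.close_job())"
```

```text
the job is handed in; nothing more can be done
None
```

All three struts were checked on the gauge, put away one at a time, and the job was handed in at about 44.7 s.

| Strut | Start position (x, y, m) | What the gauge showed | Put in |
|---|---|---|---|
| First | (0.68, -0.03) | Slid past both steps into the no-go gap: too short | Bin |
| Second | (0.61, 0.23) | Stopped at the go shoulder at about 9 N, repeated after pressing it to the fence again: too long | Bin |
| Third | (0.60, -0.22) | Entered the go gap and stopped at the no-go step at about 9 N: good | Tray |

**Last checks:** The scene camera's network found one strut in the tray at (0.464, -0.338, 0.031), two in the bin, and the green look-alike where it was. The arm was clear of everything. The mug, glue, jar, wheel, hammer and square showed within about 2 cm of where they were first measured.

**What failed or disagreed:**
- **Fingertip height:** The fingertips were about 25–35 mm higher than the reported TCP. The first two grasp tries therefore closed above the first strut, and I found the right height by feel.
- **Screwdriver:** The network's only hit for it in the last picture was the hammer, so its place was not confirmed. No move went down near it.
- **Final picture:** I could not view the last picture because the limit of 12 was reached, so the final checks rest on the network readings and telemetry.

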